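# Gauge the drain pot

### The job

Shut the valve on the drain pot: turn its handle a quarter turn to the stop, so that it lies across the pipe. Then take the gauge rod out of its rest and lower it, without letting it fall, into the pot's upright well until it stands on the bottom; the stiff collar on the rod is pushed up by the rim on the way and marks the depth. Leave the rod standing there with the collar resting on the rim, and do not disturb the bottle, beaker or dishes.

Things in the scene. Friction and masses are not known exactly. Their poses are not given: they have to be found in the camera images.
- well_mouth (a point): Drain pot: a fixed upright steel tube, outer diameter 44 mm, bore 24 mm (flat rim 10 mm wide), on a grey base plate (100 x 250 mm, 8 mm thick). This point is the centre of the rim, 135 mm above the work surface. Its z points up; its y points along the horizontal drain pipe (diameter 24 mm, pipe fittings up to 42 mm, top below 66 mm) from the tube to the valve; its x is across the pipe, y turned 90 degrees clockwise as seen from above. The pot's position and yaw change.
- well_bottom (a point): Centre of the flat, closed bottom of the bore, which the rod must stand on. It lies 95 to 120 mm below the rim, differently each time; it is too deep in the bore to see well, but it can be felt: it is rigid.
- valve_axis (a point): The valve's upright pivot at the height of the middle of the handle (94 mm above the work surface), on the drain pipe 95 mm from the well's axis. Fixed to the pot, same axes as well_mouth.
- handle_end (a point): A point on the valve handle near its free end, 100 mm from the pivot, mid-thickness. The handle is a straight level bar, 12 mm wide (black sleeve 16 mm), 16 to 20 mm high, reaching 106 mm from the pivot. Its y points outwards along the handle.
- valve (a joint): Valve handle angle. 0: open, the handle lies along the pipe, pointing away from the well (along well_mouth y). It grows clockwise as seen from above to a hard stop at 1.571: shut, the handle lies across the pipe, pointing along well_mouth x. Starts between 0 and 0.25. Light friction (about 1.3 N at 90 mm from the pivot); it stays where it is left.
- rod_center (a point): Gauge rod: a straight steel rod, diameter 16 mm, 190 mm long, about 0.2 kg, with dark graduation rings, standing upright in its rest at the start. This point is its centre, half-way up (95 mm from either end); z runs along the rod towards its top. Its top 100 mm is bare and can be gripped from above.
- rod_tip (a point): Centre of the rod's lower end face (edge chamfered 1.5 mm).
- collar_under (a point): Centre of the underside of the black collar (diameter 44 mm, 12 mm thick) that slides stiffly on the rod: it takes about 4 N to move and it stays where it is left. At the start it is 65 to 73 mm above the rod's lower end; it can slide up to 140 mm above it. It is wider than the bore, so the rim pushes it up the rod as the rod goes down; its drag is more than the rod's weight, so the rod has to be pushed down to the bottom.
- rest_mouth (a point): Rod rest: a fixed low white cup (outer diameter 40 mm, bore 22 mm) on a grey 90 mm square plate. This point is the centre of its rim, 50 mm above the work surface; the rod stands 34 mm deep in it.
- bottle: Bystander: amber jar, diameter 66 mm, 120 mm high, origin under its centre.
- beaker: Bystander: open steel beaker, rim diameter 72 mm, 85 mm high, origin under its centre.
- dishes: Bystander: stack of clear dishes, diameter 90 mm, 42 mm high, origin under its centre.
Mind the look-alikes: they are no part of the job. Of the things that look like the part that bears rod_center, the middle-sized one is meant.

How it is judged:
By the outcome, as a careful person would: the job done as asked, in the order asked, and still so for the second after the job is handed in, with the robot touching nothing.
It also fails if it takes over 72 s, if anything falls off the work surface, if the arm or the gripper's body presses on something with over 40 N, if the wrist force passes 120 N, or if a joint passes its speed limit or range.

### The arm

A 7-joint arm with a two-finger parallel gripper is mounted at the origin on the work surface. World frame = base frame: x ahead of the robot, y to its left, z up, the work surface at z = 0. Lengths are in m, angles in degrees, forces in N, time in s.
With the tool pointing down it reaches from about 0.425 to 0.875 m from the base axis. Payload 4.7 kg.
Tool frame: the origin (TCP) lies on the centre line of the jaws, within the pads' length; the fingertips stand 17 mm ahead of it and the grasp point (between the pads) lies 2 mm behind it; x points along the fingers, z is the direction in which the jaws open and shut, and the axes are right-handed (so a half turn about x gives the same grasp; the last joint's range is limited). The gripper opens to 87 mm and grips with 3 to 60 N. Pads are 19 mm wide; open, the fingers measure 117 mm over their backs; the gripper's body (75 mm by 190 mm) begins 51 mm behind the grasp point.
Start: joints at [-62.848, 18.392, -4.016, 83.108, 1.295, 78.541, -3.26], TCP at [0.288, 0.582, 0.24] pointing down, gripper open.
Joint ranges: [-163.93, 163.93], [-17.29, 119.83], [-79.2, 71.16], [3.27, 140.29], [-89.18, 269.18], [5.43, 117.66], [-154.24, 154.24]. Speed limits (degrees/s): [147.25, 147.25, 180, 180, 180, 180, 180].

### API

Orientations are given as [roll, pitch, yaw] about the fixed x, y, z axes, in that order (R = Rz(yaw) Ry(pitch) Rx(roll)).
In Python, from rig import get_state, optics, workorder gives the robot as it stands.
- The arm moves only by the tool move_arm, never from a script. Its argument "steps" is one flat list of numbers, 6 for each row, row after row: the shift along the tool's x, y, z in mm, then the turn, a rotation vector about the tool's x, y, z in rad. In form: [x, y, z, wx, wy, wz, x, y, z, wx, wy, wz, ...]. A call has 1 to 10 rows; each row shifts and turns the commanded pose from where the row before left it, along the tool's axes as they then stand; what a row does not reach is not made up. A row lasts 1/10 s, in which the tool goes at most 50 mm and 8.59 degrees, less where a joint would pass 70% of its speed; a pose out of reach is approached as far as the arm can. A call with a gripper value outside its range is refused whole. "claw" is the opening in per cent of the stroke, from 0 (shut) to 100 (fully open), set as the call begins (left out, the last holds). The fingers move at their own pace and stop on an object; "grip_force" is the grip in N (left out, the last holds). Time passes only in rows, so rows that do not move let the fingers close. It gives the time, the measured TCP pose, the force and the opening at its end, in the units of the state.
- get_state(): the state, without advancing time (a new reading comes with each control period).
- optics.camera(name): name is "scene" or "top" or "wrist"; returns (picture, depth): 384x512x3 uint8, blue, green, red; 384x512 float32, m along the optical axis (not along the pixel's ray), 0 where there is no reading.
- optics.camera_info(name): a dict with "intrinsics" (3x3 intrinsics, pixels), "R" (3x3) and "t" (3): a world point X has camera coordinates R X + t. Camera axes: x right, y down, z forward; pixel columns grow to the right and rows downward; lengths in m; the calibration is good to about 2 mm. A picture is of the moment at which its call begins: read the wrist's pose just before it. camera_info takes no time and is no camera call; for the wrist camera it gives the pose at the moment of the call.
- workorder.job_done(): hands the job in, once; it reports no verdict.
The state is a dict: "t": time; "qpos": joint angles; "qvel": joint speeds; "tau": joint torques, N m; "ee_pos": TCP position; "orientation": TCP orientation; "force": force on the tool from outside, world axes, zero at the start; "moment": the same for the moment, N m; "grip_width": finger opening in m.
Only numpy, scipy, OpenCV 4.12 (cv2) and the standard library are available. Lean on these libraries where they do the work, as an engineer would, in place of code of your own. Each camera call takes 0.05 s, during which the arm holds its last target.

## Working session

There is one attempt and no reset: what is moved stays moved. The work goes in short steps, Python scripts to look and compute and a tool call to move; the robot and the scene stay as the last step left them, time stands still between calls to the robot, and variables do not carry over. Pictures are saved under pics/ and viewed, and the job is handed in when it is done.

Besides the shell and the picture viewer there is one more tool, called by a JSON object that holds its "method" and its "body", one argument or row to a line. move_arm: Moves the arm, as the interface text tells. Its arguments: {"type":"object","properties":{"steps":{"type":"array","items":{"type":"number"}},"claw":{"type":"number"},"grip_force":{"type":"number"}},"required":["steps"]}

```bash
ls; mkdir -p pics; python3 - <<'E'
from rig import get_state, optics, workorder
import cv2, numpy as np
print(get_state())
for n in ("scene","top","wrist"):
    i=optics.camera_info(n); print(n,i)
    p,d=optics.camera(n); cv2.imwrite(f"pics/{n}0.png",p); np.save(f"pics/{n}0.npy",d)
E
```

```text
pics
{'t': 0.0, 'qpos': array([-62.84728506,  18.43941788,  -4.01771281,  83.17485777,
         1.29429576,  78.54056708,  -3.26048209]), 'qvel': array([ 0.03684678, -0.02101332,  0.05073016,  0.12636421,  0.02899602,
        0.03877336, -0.00219724]), 'tau': array([-4.04093162e-04, -4.91270363e+01, -4.04095352e-01, -3.12531531e+01,
       -6.38751592e-02,  4.35203151e-02,  1.67336348e-04]), 'ee_pos': array([0.28824023, 0.5820139 , 0.2384581 ]), 'orientation': array([-177.71958663,   89.89028412, -114.06110557]), 'force': array([ 0.37115885, -1.02199343, -0.22977318]), 'moment': array([-0.01911483, -0.01805552, -0.00487246]), 'grip_width': 0.08713077646782728}
scene {'intrinsics': array([[418.93256665,   0.        , 254.87228196],
       [  0.        , 418.93256665, 194.33597428],
       [  0.        ,   0.        ,   1.        ]]), 'R': array([[-0.45819177,  0.88871416, -0.01573028],
       [ 0.6673329 ,  0.33225713, -0.66653732],
       [-0.58713466, -0.31589925, -0.74530568]]), 't': array([ 0.22647773, -0.31026499,  1.40733927])}
top {'intrinsics': array([[370.06230967,   0.        , 254.60392438],
       [  0.        , 370.06230967, 189.19072748],
       [  0.        ,   0.        ,   1.        ]]), 'R': array([[ 0.00114563, -0.99984895,  0.0173424 ],
       [-0.99188388, -0.00334111, -0.12710312],
       [ 0.12714186, -0.01705604, -0.99173789]]), 't': array([0.01081796, 0.59383722, 1.01177889])}
wrist {'intrinsics': array([[318.14254389,   0.        , 253.22855796],
       [  0.        , 318.14254389, 198.8515062 ],
       [  0.        ,   0.        ,   1.        ]]), 'R': array([[ 4.42758801e-01,  8.96640511e-01, -6.61276262e-04],
       [ 8.61703645e-01, -4.25302970e-01,  2.76738525e-01],
       [ 2.47853730e-01, -1.23098242e-01, -9.60945030e-01]]), 't': array([-0.64980456, -0.03512067,  0.3904527 ])}
```

View pics/scene0.png

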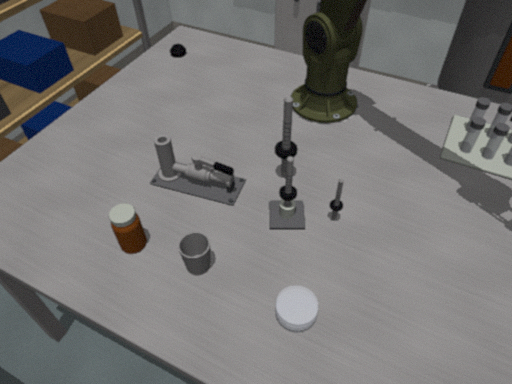

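View pics/top0.png

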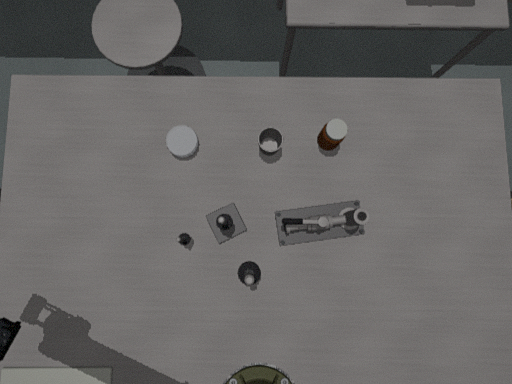

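View pics/wrist0.png

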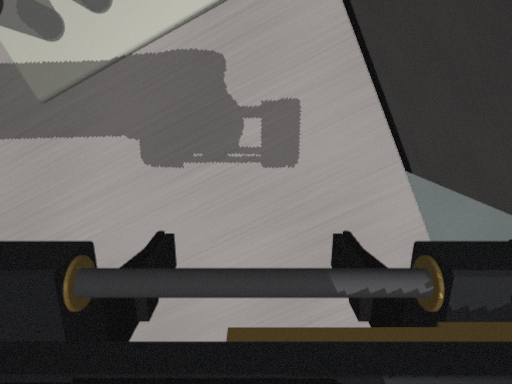

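The things that could be taken for the rod are the tall one (scene 287,130; top 249,275), the one in the white cup on a square plate (scene 289,180; top 225,222), and the small one (scene 338,195; top 184,240). The middle-sized one, in the rest, is meant. I'll check it in a crop and measure.

```bash
cat > h.py <<'E'
from rig import get_state, optics, workorder
import cv2, numpy as np
from scipy.spatial.transform import Rotation as Ro
def ray(info,u,v):
    K,R,t=info["intrinsics"],info["R"],info["t"]
    d=R.T@np.linalg.solve(K,np.array([u,v,1.])); return -R.T@t,d
def onplane(info,u,v,z):
    o,d=ray(info,u,v); return o+d*(z-o[2])/d[2]
def proj(info,X):
    c=info["R"]@np.asarray(X)+info["t"]; p=info["intrinsics"]@c; return p[:2]/p[2]
def cloud(info,dep):
    h,w=dep.shape; u,v=np.meshgrid(np.arange(w),np.arange(h))
    K=info["intrinsics"]; c=np.stack([(u-K[0,2])/K[0,0]*dep,(v-K[1,2])/K[1,1]*dep,dep],-1)
    return (c-info["t"])@info["R"]
def tri(ia,ua,ib,ub):
    o1,d1=ray(ia,*ua);o2,d2=ray(ib,*ub)
    A=np.stack([d1,-d2],1); s=np.linalg.lstsq(A,o2-o1,rcond=None)[0]
    p,q=o1+s[0]*d1,o2+s[1]*d2; return (p+q)/2,np.linalg.norm(p-q)
E
python3 - <<'E'
from h import *
a=cv2.imread("pics/top0.png");b=cv2.imread("pics/scene0.png")
c=cv2.resize(a[180:300,170:380],None,fx=3.8,fy=3.8,interpolation=cv2.INTER_CUBIC);c=cv2.convertScaleAbs(c,alpha=1.8);cv2.imwrite("pics/topc.png",c)
c=cv2.resize(b[90:240,140:360],None,fx=3.6,fy=3.6,interpolation=cv2.INTER_CUBIC);c=cv2.convertScaleAbs(c,alpha=1.5);cv2.imwrite("pics/scenec.png",c)
for n in("top","scene"):
    P=cloud(optics.camera_info(n),np.load(f"pics/{n}0.npy"))
    pts=dict(top=[(225,222),(222,217),(362,216),(355,216),(350,214),(293,222),(324,222),(249,280),(184,240),(335,128),(270,140),(182,140)],scene=[(290,158),(288,192),(165,141),(287,100),(340,182),(225,168),(214,163)])[n]
    for u,v in pts: print(n,u,v,P[v,u].round(4))
E
```

```text
top 225 222 [0.4962 0.0875 0.1581]
top 222 217 [0.5061 0.0917 0.2056]
top 362 216 [ 0.5148 -0.271   0.1035]
top 355 216 [ 0.513  -0.2434  0.1346]
top 350 214 [ 0.5202 -0.2398  0.1016]
top 293 222 [ 0.4987 -0.088   0.1029]
top 324 222 [ 0.4988 -0.1698  0.1034]
top 249 280 [0.4604 0.0301 1.0787]
top 184 240 [0.4513 0.2005 0.0829]
top 335 128 [ 0.7497 -0.202   0.1185]
top 270 140 [ 0.7454 -0.034   0.007 ]
top 182 140 [0.7345 0.2203 0.0424]
scene 290 158 [0.5006 0.0948 0.2042]
scene 288 192 [0.5076 0.098  0.1   ]
scene 165 141 [ 0.5151 -0.2485  0.1334]
scene 287 100 [0.3768 0.0289 0.2586]
scene 340 182 [0.4627 0.2066 0.1433]
scene 225 168 [ 0.5071 -0.0763  0.1038]
scene 214 163 [ 0.5027 -0.1114  0.1025]
```

View pics/topc.png

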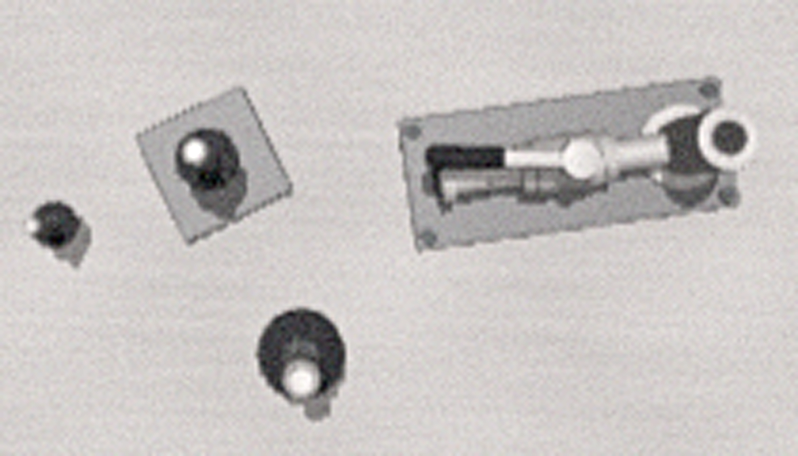

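View pics/scenec.png

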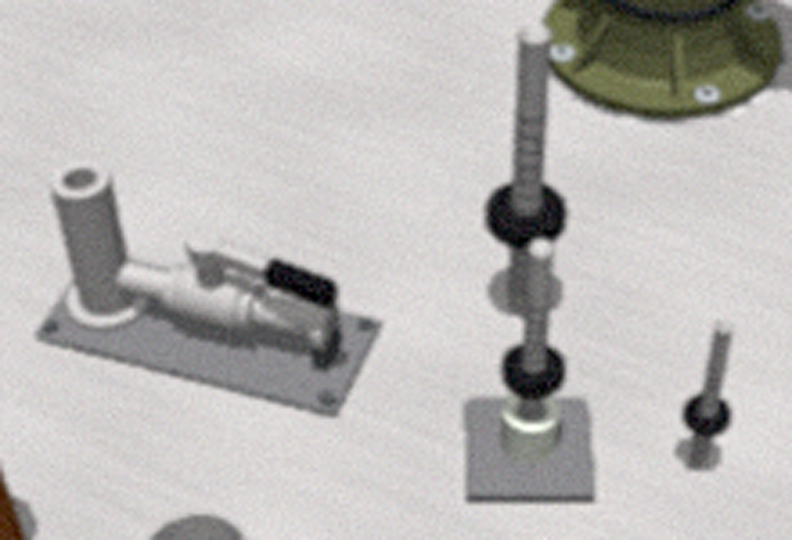

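```bash
python3 - <<'E'
from h import *
T=optics.camera_info("top");S=optics.camera_info("scene")
tc=lambda x,y:((x+.5)/3.8-.5+170,(y+.5)/3.8-.5+180)
sc=lambda x,y:((x+.5)/3.6-.5+140,(y+.5)/3.6-.5+90)
print("well top",onplane(T,*tc(728,137),.135),"scene",onplane(S,*sc(82,182),.135),tri(T,tc(728,137),S,sc(82,182)))
print("rodtop top",onplane(T,*tc(196,152),.206),"scene",onplane(S,*sc(541,247),.206),tri(T,tc(196,152),S,sc(541,247)))
print("pivot",onplane(T,*tc(582,160),.104))
# clouds
P=cloud(T,np.load("pics/top0.npy"))
m=np.abs(P[...,2]-.135)<.004
m&=(abs(P[...,0]-.51)<.05)&(abs(P[...,1]+.25)<.06)
q=P[m]; print(m.sum(), (q.min(0)+q.max(0))/2)
m=(P[...,2]>.093)&(P[...,2]<.115)&(abs(P[...,0]-.5)<.06)&(P[...,1]>-.2)&(P[...,1]<-.05)
q=P[m][:,:2]; c=q.mean(0); u,s,v=np.linalg.svd(q-c); print("handle",len(q),c,v[0],q.min(0),q.max(0),np.degrees(np.arctan2(*v[0][::-1])))
cs=[(402,121),(712,78),(740,207),(419,251)]
C=[onplane(T,*tc(*c),.008)[:2] for c in cs]; print("plate",np.round(C,4),np.mean(C,0))
for a,b in((1,0),(2,3)): d=C[b]-C[a];print(np.degrees(np.arctan2(d[1],d[0])),np.linalg.norm(d))
for a,b in((3,0),(2,1)): d=C[b]-C[a];print(np.degrees(np.arctan2(d[1],d[0])),np.linalg.norm(d))
cs=[(137,135),(242,88),(293,191),(191,243)]
C=[onplane(T,*tc(*c),.006)[:2] for c in cs]; print("rest",np.round(C,4),np.mean(C,0))
E
```

```text
well top [ 0.51387105 -0.25928821  0.135     ] scene [ 0.51688871 -0.25510253  0.135     ] (array([ 0.51359778, -0.2596033 ,  0.13095631]), np.float64(0.0020188397358082886))
rodtop top [0.49987963 0.0934334  0.206     ] scene [0.50327206 0.09563858 0.206     ] (array([0.4999129 , 0.09397518, 0.20246661]), np.float64(0.0006234195790095037))
pivot [ 0.49948113 -0.16647602  0.104     ]
159 [ 0.5131283  -0.25900382  0.13467853]
handle 272 [ 0.49992692 -0.12167111] [0.00599801 0.99998201] [ 0.48825417 -0.1784211 ] [ 0.51214946 -0.05897581] 89.65633749713402
plate [[ 0.5327 -0.0488]
 [ 0.5663 -0.2875]
 [ 0.4679 -0.3055]
 [ 0.4347 -0.061 ]] [ 0.5004349  -0.17568848]
98.01552974691923 0.2410708355591538
97.74204344178389 0.24673874147702904
7.118190555592198 0.09878456229708998
10.374835351820748 0.10003498295495941
rest [[0.5217 0.1529]
 [0.5578 0.0734]
 [0.4796 0.0341]
 [0.4405 0.1109]] [0.49991466 0.09284342]
```

```bash
cat >> h.py <<'E'
def tool():
    s=get_state(); return s,np.array(s["ee_pos"]),Ro.from_euler("xyz",s["orientation"],degrees=True).as_matrix()
def to(target,down_z=None):
    """shift in tool axes (mm) to world target, rotvec (tool) to the pose x down, z along down_z"""
    s,p,R=tool(); print("p",p.round(4),"axes cols",R.round(3).tolist(),"F",s["force"].round(2),"gw",round(s["grip_width"],4),"t",round(s["t"],2))
    sh=R.T@(np.asarray(target)-p)*1000
    if down_z is not None:
        z=np.array(down_z,float);z/=np.linalg.norm(z);x=np.array([0,0,-1.]);G=np.stack([x,np.cross(z,x),z],1)
        rv=Ro.from_matrix(R.T@G).as_rotvec(); print("rot",rv.round(4),np.degrees(np.linalg.norm(rv)).round(2)); print("shift in goal axes",(G.T@(np.asarray(target)-p)*1000).round(1))
    print("shift tool mm",sh.round(1)); return sh
E
python3 - <<'E'
from h import *
to([.462,-.085,.32],[0,1,0]);to([.462,-.085,.32],[0,-1,0])
T=optics.camera_info("top");S=optics.camera_info("scene")
print(tri(T,((300)/3.8+170,379/3.8+180),S,(533/3.6+140,35/3.6+90)))
E
```

```text
p [0.2884 0.5821 0.2387] axes cols [[-0.001, -0.896, 0.444], [-0.001, 0.444, 0.896], [-1.0, -0.0, -0.001]] F [-0.35 -0.42  0.46] gw 0.0872 t 0.15
rot [-4.598e-01 -1.500e-03 -2.000e-04] 26.35
shift in goal axes [ -81.3 -173.6 -667.1]
shift tool mm [ -80.5 -451.7 -520.9]
p [0.2884 0.5821 0.2387] axes cols [[-0.001, -0.896, 0.444], [-0.001, 0.444, 0.896], [-1.0, -0.0, -0.001]] F [-0.35 -0.42  0.46] gw 0.0872 t 0.15
rot [ 2.6817e+00 -3.0000e-04  2.0000e-03] 153.65
shift in goal axes [-81.3 173.6 667.1]
shift tool mm [ -80.5 -451.7 -520.9]
(array([0.3671678, 0.0277912, 0.2529359]), np.float64(0.0003851574257454788))
```

{"method": "move_arm", "body": {
  "steps": [-20, 0, 0, -0.115, 0, 0, -20, 0, 0, -0.115, 0, 0, -20, 0, 0, -0.115, 0, 0, -20, 0, 0, -0.115, 0, 0, 0, -11.6, -44.5, 0, 0, 0, 0, -11.6, -44.5, 0, 0, 0, 0, -11.6, -44.5, 0, 0, 0, 0, -11.6, -44.5, 0, 0, 0, 0, -11.6, -44.5, 0, 0, 0, 0, -11.6, -44.5, 0, 0, 0],
  "claw": 0,
  "grip_force": 20
}}

```text
t: 1.15
ee_pos: [0.3582, 0.3135, 0.3194]
orientation: [28.4, 90.0, 118.4]
force: [0.2, 0.0, 0.5]
grip_width: 0.0146
```

{"method": "move_arm", "body": {
  "steps": [0, -11.6, -44.5, 0, 0, 0, 0, -11.6, -44.5, 0, 0, 0, 0, -11.6, -44.5, 0, 0, 0, 0, -11.6, -44.5, 0, 0, 0, 0, -11.6, -44.5, 0, 0, 0, 0, -11.6, -44.5, 0, 0, 0, 0, -11.6, -44.5, 0, 0, 0, 0, -11.6, -44.5, 0, 0, 0, 0, -11.6, -44.5, 0, 0, 0, 0, 0, 0, 0, 0, 0]
}}

```text
t: 2.15
ee_pos: [0.4625, -0.0922, 0.3197]
orientation: [-162.3, 89.8, -72.9]
force: [-0.3, 0.3, 1.1]
grip_width: 0.0005
```

```bash
python3 - <<'E'
from h import *
i=optics.camera_info("wrist");p,d=optics.camera("wrist");cv2.imwrite("pics/w1.png",cv2.convertScaleAbs(p,alpha=1.3));np.save("pics/w1.npy",d);np.savez("pics/w1i.npz",**i)
print("cam",-i["R"].T@i["t"])
to([.462,-.085,.095],[0,1,0])
P=cloud(i,d); 
for X in ([.5137,-.2593,.135],[.4998,.0935,.206],[.4995,-.0665,.104],[.4995,-.1665,.104]): print(X,proj(i,X))
E
```

```text
cam [ 0.38740762 -0.09109458  0.46558694]
p [ 0.4624 -0.0883  0.3195] axes cols [[-0.0, -1.0, 0.007], [-0.0, 0.007, 1.0], [-1.0, 0.0, -0.0]] F [0.56 1.09 0.58] gw 0.0003 t 2.2
rot [-0.0068 -0.0003 -0.0001] 0.39
shift in goal axes [224.5   0.4   3.3]
shift tool mm [224.5   0.4   3.4]
[0.5137, -0.2593, 0.135] [103.4904135  226.74793255]
[0.4998, 0.0935, 0.206] [464.95079962 237.74647264]
[0.4995, -0.0665, 0.104] [275.39949625 204.74670024]
[0.4995, -0.1665, 0.104] [191.39705961 205.49143696]
```

View pics/w1.png

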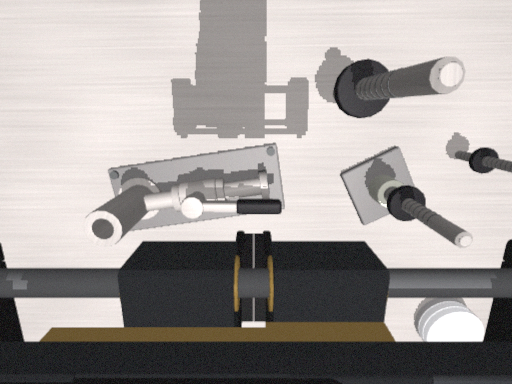

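{"method": "move_arm", "body": {
  "steps": [45, 0, 0.6, -0.007, 0, 0, 45, 0, 0.7, 0, 0, 0, 45, 0, 0.7, 0, 0, 0, 45, 0, 0.7, 0, 0, 0, 25, 0, 0.7, 0, 0, 0, 19.5, 0, 0, 0, 0, 0, 0, 0, 0, 0, 0, 0]
}}

```text
t: 2.9
ee_pos: [0.46, -0.08, 0.0923]
orientation: [89.0, 89.6, 179.5]
force: [0.0, -0.8, -0.6]
grip_width: 0.0003
```

```bash
python3 - <<'E'
from h import *
to([.462,-.085,.095],[0,1,0])
# arc waypoints
O=np.array([.4995,-.1665]); hx,hy,hw=.0095,.015,.008
r=.08
for ph in np.linspace(90,8,12):
    a=np.radians(ph);d=np.array([np.cos(a),np.sin(a)]);n=np.array([-np.sin(a),np.cos(a)])
    off=hw+hx*abs(n[0])+hy*abs(n[1]); p=O+r*d+off*n; print(round(ph,1),p.round(4))
E
```

```text
p [ 0.46   -0.08    0.0923] axes cols [[-0.006, -1.0, -0.009], [0.0, -0.009, 1.0], [-1.0, 0.006, 0.0]] F [ 0.03 -0.83 -0.56] gw 0.0003 t 2.9
rot [ 0.009   0.0001 -0.0063] 0.63
shift in goal axes [-2.7 -2.  -5. ]
shift tool mm [-2.7 -1.9 -5. ]
90.0 [ 0.482  -0.0865]
82.5 [ 0.4907 -0.0847]
75.1 [ 0.4998 -0.0838]
67.6 [ 0.5091 -0.084 ]
60.2 [ 0.5187 -0.0853]
52.7 [ 0.5283 -0.0879]
45.3 [ 0.5378 -0.0919]
37.8 [ 0.547  -0.0972]
30.4 [ 0.5555 -0.1038]
22.9 [ 0.5633 -0.1119]
15.5 [ 0.5699 -0.1211]
8.0 [ 0.5754 -0.1314]
```

{"method": "move_arm", "body": {
  "steps": [-3, -12, -3, 0, 0, 0, 0, -10, -3, 0, 0, 0, 0, -8.7, 1.8, 0, 0, 0, 0, -9.1, 0.9, 0, 0, 0, 0, -9.3, -0.2, 0, 0, 0, 0, -9.6, -1.3, 0, 0, 0, 0, -9.6, -2.6, 0, 0, 0, 0, -9.5, -4, 0, 0, 0, 0, -9.2, -5.3, 0, 0, 0, 0, -8.5, -6.6, 0, 0, 0]
}}

```text
t: 3.9
ee_pos: [0.5591, -0.1044, 0.098]
orientation: [-0.9, 90.0, 89.5]
force: [-2.5, 0.1, 1.1]
grip_width: 0.0005
```

```bash
python3 - <<'E'
from h import *
to([.5633,-.1119,.095],[0,1,0])
p,d=optics.camera("top");c=cv2.resize(p[120:300,170:400],None,fx=3.4,fy=3.4,interpolation=cv2.INTER_CUBIC);cv2.imwrite("pics/t2.png",cv2.convertScaleAbs(c,alpha=1.8))
E
```

```text
p [ 0.5591 -0.1044  0.098 ] axes cols [[0.0, -1.0, -0.008], [0.0, -0.008, 1.0], [-1.0, -0.0, 0.0]] F [-2.49  0.08  1.06] gw 0.0005 t 3.9
rot [0.0076 0.0002 0.    ] 0.43
shift in goal axes [ 3.  -4.2 -7.5]
shift tool mm [ 3.  -4.1 -7.6]
```

View pics/t2.png

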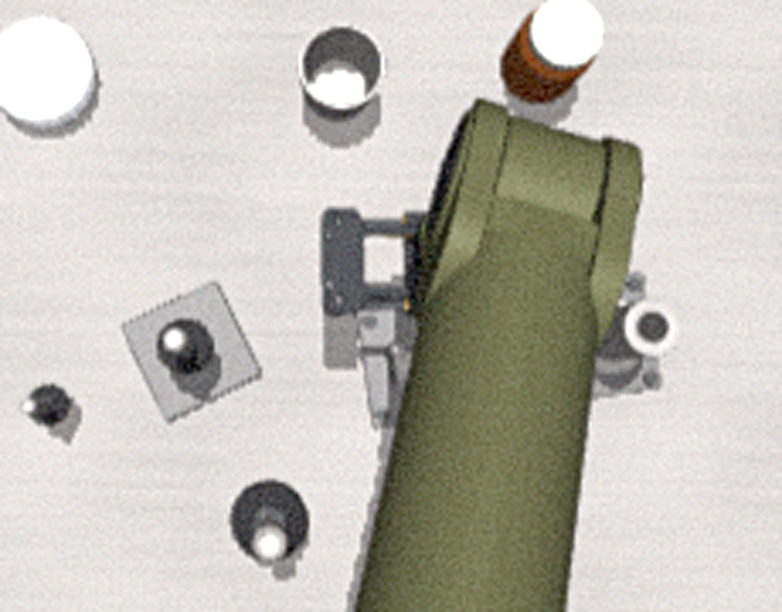

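{"method": "move_arm", "body": {
  "steps": [1, -7.8, -8.1, 0, 0, 0, 1, -6.6, -9.2, 0, 0, 0, 0, -4.5, -9, 0, 0, 0, 0, 0, 0, 0, 0, 0]
}}

```text
t: 4.35
ee_pos: [0.5782, -0.1327, 0.0963]
orientation: [-136.7, 89.9, -46.5]
force: [-0.2, -0.2, 0.2]
grip_width: 0.0005
```

{"method": "move_arm", "body": {
  "steps": [0, -0.5, -2, 0, 0, 0, 0, 0, -2, 0, 0, 0]
}}

```text
t: 4.55
ee_pos: [0.5782, -0.1339, 0.0962]
orientation: [-52.6, 89.9, 37.8]
force: [0.0, 1.9, -1.2]
grip_width: 0.0003
```

{"method": "move_arm", "body": {
  "steps": [0, 0, -2, 0, 0, 0, 0, 0, -1, 0, 0, 0]
}}

```text
t: 4.75
ee_pos: [0.5782, -0.1369, 0.0963]
orientation: [-57.5, 89.9, 32.9]
force: [1.6, 1.8, 0.4]
grip_width: 0.0004
```

{"method": "move_arm", "body": {
  "steps": [0, 0, -2, 0, 0, 0, 0, 0, -1, 0, 0, 0]
}}

```text
t: 4.95
ee_pos: [0.5782, -0.1398, 0.0963]
orientation: [-41.0, 89.9, 49.4]
force: [1.2, 3.0, 0.8]
grip_width: 0.0007
```

{"method": "move_arm", "body": {
  "steps": [0, 0, -1.5, 0, 0, 0, 0, 0, -1, 0, 0, 0]
}}

```text
t: 5.15
ee_pos: [0.5783, -0.1401, 0.0962]
orientation: [0.6, 89.8, 91.1]
force: [-0.3, 8.4, 3.1]
grip_width: 0.0004
```

{"method": "move_arm", "body": {
  "steps": [0, 0, -1, 0, 0, 0, 0, 0, -1, 0, 0, 0, 0, 0, 0, 0, 0, 0]
}}

```text
t: 5.45
ee_pos: [0.5783, -0.1403, 0.0962]
orientation: [6.3, 89.7, 96.9]
force: [-1.3, 10.0, 3.9]
grip_width: 0.0005
```

{"method": "move_arm", "body": {
  "steps": [0, 0, 15, 0, 0, 0, 0, 0, 15, 0, 0, 0, -30, 0, 20, 0, 0, 0, -45, 0, 30, 0, 0, 0, -45, 0, 30, 0, 0, 0, -45, 0, 30, 0, 0, 0, -45, 0, 10, 0, 0, 0, 0, 0, 0, 0, 0, 0],
  "claw": 60
}}

```text
t: 6.25
ee_pos: [0.5798, 0.0009, 0.3025]
orientation: [-82.7, 89.4, 8.0]
force: [0.3, -0.7, 0.3]
grip_width: 0.05
```

```bash
python3 - <<'E'
from h import *
i=optics.camera_info("wrist");p,d=optics.camera("wrist");cv2.imwrite("pics/w3.png",cv2.convertScaleAbs(p,alpha=1.3));np.save("pics/w3.npy",d)
j=optics.camera_info("top");q,e=optics.camera("top")
c=cv2.resize(q[120:300,170:400],None,fx=3.4,fy=3.4,interpolation=cv2.INTER_CUBIC);cv2.imwrite("pics/t3.png",cv2.convertScaleAbs(c,alpha=1.8))
to([.5,.0935,.32],[0,1,0])
for X in ([.5137,-.2593,.135],[.4998,.0935,.206],[.4995,-.1665,.104]): print(X,proj(i,X))
for n,I,D in(("w",i,d),("t",j,e)):
    P=cloud(I,D);m=(P[...,2]>.093)&(P[...,2]<.108)&(abs(P[...,0]-.56)<.1)&(P[...,1]>-.2)&(P[...,1]<-.1)
    q=P[m][:,:2]
    if len(q): c=q.mean(0); u,s,v=np.linalg.svd(q-c); print(n,"handle",len(q),c,v[0],q.min(0),q.max(0),np.degrees(np.arctan2(*v[0][::-1])))
E
```

```text
p [ 0.5773 -0.0014  0.2969] axes cols [[0.002, -1.0, -0.008], [-0.0, -0.008, 1.0], [-1.0, -0.002, -0.0]] F [-0.61  0.41 -1.79] gw 0.0518 t 6.35
rot [ 0.0078 -0.0004  0.0024] 0.47
shift in goal axes [-23.1  77.3  94.9]
shift tool mm [-23.4  76.5  95.5]
[0.5137, -0.2593, 0.135] [-21.45072498 111.46485562]
[0.4998, 0.0935, 0.206] [381.75877848 100.13266955]
[0.4995, -0.1665, 0.104] [90.85823045 97.53730696]
w handle 2019 [ 0.54216126 -0.15866793] [0.98949426 0.14457218] [ 0.4888314  -0.18001365] [ 0.60777678 -0.14412553] 8.312506021547904
t handle 281 [ 0.5405725  -0.15931249] [-0.99207164 -0.12567365] [ 0.48830578 -0.17822202] [ 0.6056629  -0.14714687] -172.78034011372938
```

View pics/w3.png

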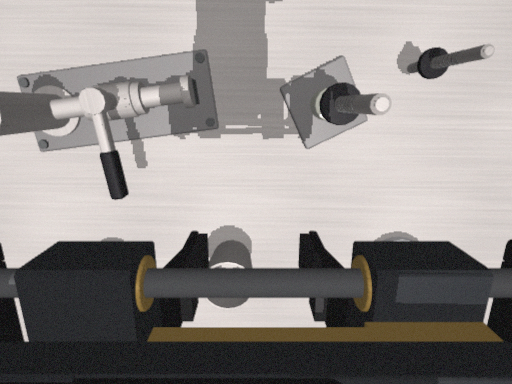

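View pics/t3.png

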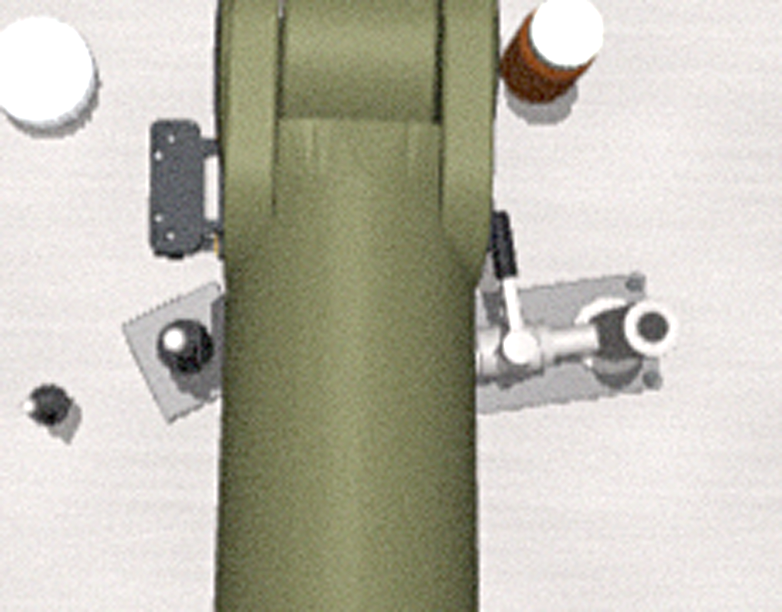

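{"method": "move_arm", "body": {
  "steps": [0, 15, 19, 0.008, 0, 0.002, 0, 20, 26, 0, 0, 0, 0, 20, 26, 0, 0, 0, 0, 14, 17, 0, 0, 0, 0, 6, 8, 0, 0, 0, 0, 0, 0, 0, 0, 0, 0, 0, 0, 0, 0, 0]
}}

```text
t: 7.05
ee_pos: [0.5022, 0.0928, 0.2954]
orientation: [118.4, 89.8, -151.8]
force: [0.7, -0.2, 1.2]
grip_width: 0.0523
```

```bash
python3 - <<'E'
from h import *
i=optics.camera_info("wrist");p,d=optics.camera("wrist");cv2.imwrite("pics/w4.png",cv2.convertScaleAbs(p,alpha=1.3));np.save("pics/w4.npy",d)
to([.5015,.0945,.178],[0,1,0])
for X in ([.4998,.0935,.206],[.5015,.0945,.206],[.5015,.0945,.05]): print(X,proj(i,X))
P=cloud(i,d)
for zl,zh in((.19,.22),(.15,.19),(.11,.15)):
    m=(P[...,2]>zl)&(P[...,2]<zh)&(abs(P[...,0]-.50)<.03)&(abs(P[...,1]-.094)<.03)
    q=P[m]; print(zl,len(q),q.mean(0) if len(q) else 0, q.min(0),q.max(0))
E
```

```text
p [0.5024 0.0926 0.2956] axes cols [[-0.002, -1.0, 0.003], [-0.001, 0.003, 1.0], [-1.0, 0.002, -0.001]] F [ 0.44  0.17 -0.3 ] gw 0.0523 t 7.1
rot [-0.0032 -0.0011 -0.0021] 0.23
shift in goal axes [117.6   0.9   1.9]
shift tool mm [117.6   0.7   2. ]
[0.4998, 0.0935, 0.206] [254.03435335 205.0377102 ]
[0.5015, 0.0945, 0.206] [255.32526275 207.13196735]
[0.5015, 0.0945, 0.05] [254.6019646  169.62688008]
0.19 383 [0.50030175 0.09388552 0.20389276] [0.49426115 0.08624601 0.19004121] [0.50973267 0.10156774 0.20807445]
0.15 184 [0.49596815 0.09403004 0.17155485] [0.4941229  0.08620368 0.15039164] [0.50136449 0.1018792  0.18950611]
0.11 135 [0.49605036 0.094117   0.132785  ] [0.49361755 0.0859604  0.11064585] [0.50146345 0.10210471 0.14993233]
```

View pics/w4.png

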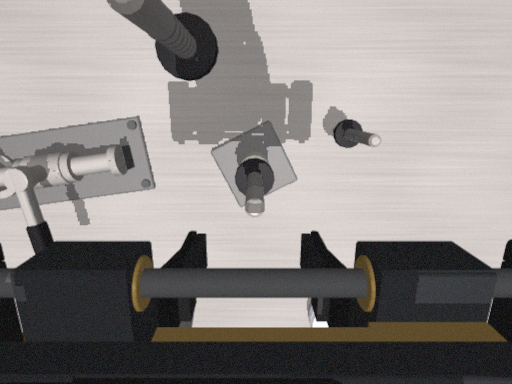

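{"method": "move_arm", "body": {
  "steps": [30, 0.7, 1.5, -0.003, 0, -0.002, 35, 0, 0, 0, 0, 0, 30, 0, 0, 0, 0, 0, 15, 0, 0, 0, 0, 0, 7.5, 0, 0, 0, 0, 0, 0, 0, 0, 0, 0, 0]
}}

```text
t: 7.7
ee_pos: [0.5011, 0.0946, 0.1776]
orientation: [131.7, 89.9, -138.3]
force: [-0.3, 0.2, -0.0]
grip_width: 0.0523
```

{"method": "move_arm", "body": {
  "steps": [0, 0, 0, 0, 0, 0, 0, 0, 0, 0, 0, 0, 0, 0, 0, 0, 0, 0, 0, 0, 0, 0, 0, 0, 0, 0, 0, 0, 0, 0, 0, 0, 0, 0, 0, 0],
  "claw": 0,
  "grip_force": 45
}}

```text
t: 8.3
ee_pos: [0.5012, 0.0956, 0.1787]
orientation: [-132.9, 90.0, -42.7]
force: [-0.2, -1.0, 1.4]
grip_width: 0.0151
```

{"method": "move_arm", "body": {
  "steps": [-5, 0, 0, 0, 0, 0, -15, 0, 0, 0, 0, 0, -25, 0, 0, 0, 0, 0, -30, 0, 0, 0, 0, 0, -30, 0, 0, 0, 0, 0, -30, 0, 0, 0, 0, 0, -20, 0, 0, 0, 0, 0, 0, 0, 0, 0, 0, 0]
}}

```text
t: 9.1
ee_pos: [0.5024, 0.0961, 0.3365]
orientation: [-67.2, 89.7, 22.9]
force: [0.3, 0.2, -1.5]
grip_width: 0.015
```

```bash
python3 - <<'E'
from h import *
to([.5137,-.2593,.333],[0,1,0])
i=optics.camera_info("wrist");p,d=optics.camera("wrist");cv2.imwrite("pics/w5.png",cv2.convertScaleAbs(p,alpha=1.3));np.save("pics/w5.npy",d)
i=optics.camera_info("scene");p,d=optics.camera("scene");cv2.imwrite("pics/s5.png",cv2.resize(cv2.convertScaleAbs(p[60:260,100:380],alpha=1.5),None,fx=2.8,fy=2.8,interpolation=cv2.INTER_CUBIC));np.save("pics/s5.npy",d)
E
```

```text
p [0.5024 0.0961 0.3365] axes cols [[0.005, -1.0, -0.002], [0.002, -0.002, 1.0], [-1.0, -0.005, 0.002]] F [ 0.33  0.17 -1.46] gw 0.015 t 9.1
rot [0.0022 0.0022 0.0051] 0.34
shift in goal axes [   3.5  -11.3 -355.4]
shift tool mm [   2.8  -10.5 -355.4]
```

View pics/w5.png

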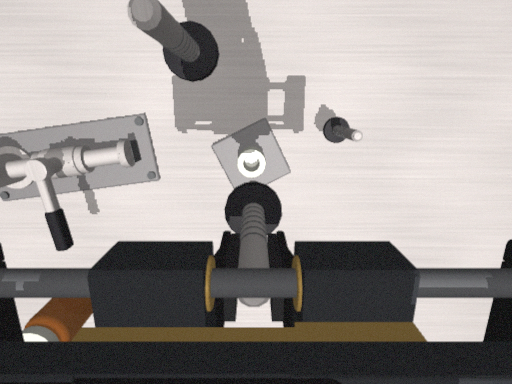

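View pics/s5.png

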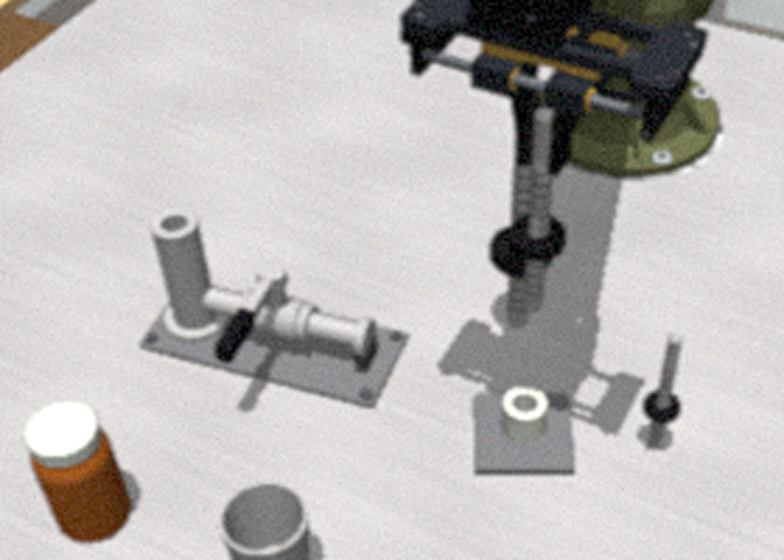

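{"method": "move_arm", "body": {
  "steps": [0, -1, -15, 0.002, 0.002, 0.005, 0, -1.3, -30, 0, 0, 0, 0, -1.3, -45, 0, 0, 0, 0, -1.3, -48, 0, 0, 0, 0, -1.3, -48, 0, 0, 0, 0, -1.3, -48, 0, 0, 0, 0, -1.3, -45, 0, 0, 0, 0, -1.3, -40, 0, 0, 0, 0, -1, -25, 0, 0, 0, 0, 0, -10, 0, 0, 0]
}}

```text
t: 10.2
ee_pos: [0.5099, -0.2626, 0.3328]
orientation: [114.2, 89.5, -156.1]
force: [-0.4, 0.0, -1.6]
grip_width: 0.0151
```

{"method": "move_arm", "body": {
  "steps": [0, 0, 0, 0, 0, 0, 0, 0, 0, 0, 0, 0]
}}

```text
t: 10.4
ee_pos: [0.5123, -0.2568, 0.3333]
orientation: [94.8, 89.6, -175.1]
force: [0.6, 1.6, -1.8]
grip_width: 0.015
```

```bash
python3 - <<'E'
from h import *
to([.5137,-.2593,.313],[0,1,0])
for n in("wrist","top","scene"):
    i=optics.camera_info(n);p,d=optics.camera(n);cv2.imwrite(f"pics/{n}6.png",p);np.save(f"pics/{n}6.npy",d);np.savez(f"pics/{n}6i.npz",**i)
p=cv2.imread("pics/wrist6.png");cv2.imwrite("pics/w6.png",cv2.convertScaleAbs(p,alpha=1.3))
p=cv2.imread("pics/scene6.png");cv2.imwrite("pics/s6.png",cv2.resize(cv2.convertScaleAbs(p[40:220,100:300],alpha=1.5),None,fx=3,fy=3,interpolation=cv2.INTER_CUBIC))
E
```

```text
p [ 0.5123 -0.2568  0.3333] axes cols [[-0.006, -1.0, -0.001], [-0.001, -0.001, 1.0], [-1.0, 0.006, -0.001]] F [ 0.62  1.6  -1.8 ] gw 0.015 t 10.4
rot [ 0.0014 -0.0005 -0.0063] 0.37
shift in goal axes [20.3 -1.4 -2.5]
shift tool mm [20.3 -1.5 -2.5]
```

View pics/w6.png

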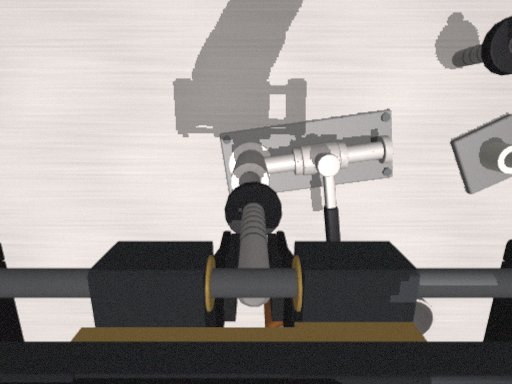

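View pics/s6.png

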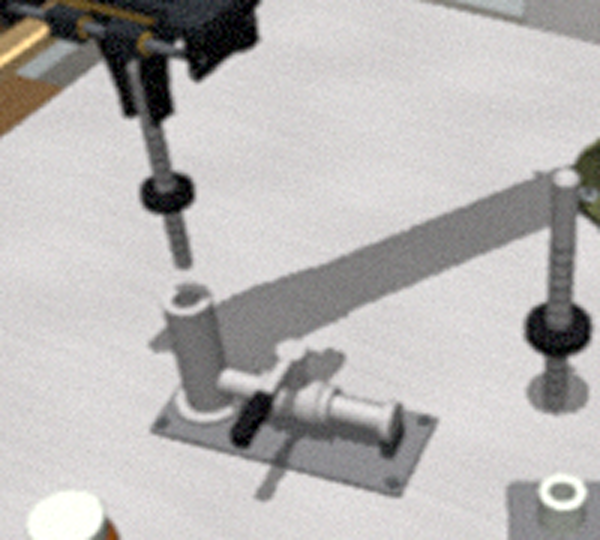

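```bash
python3 - <<'E'
from h import *
p=cv2.imread("pics/wrist6.png");cv2.imwrite("pics/w6c.png",cv2.resize(cv2.convertScaleAbs(p[130:250,190:320],alpha=1.4),None,fx=6,fy=5,interpolation=cv2.INTER_CUBIC))
S=optics.camera_info("scene");W=dict(np.load("pics/wrist6i.npz"))
c=(190/3+100-.33,299/3+40-.33); X=onplane(S,*c,.135); print("rim in scene",c,X)
for z in(.135,.15,.171,.19,.25,.3): print(z,(proj(S,[X[0],X[1],z])-[100,40])*3)
for z in(.05,.135,.171,.24,.3): print("W TCP axis",z,proj(W,[.5123,-.2568,z]),"well",proj(W,[.5137,-.2593,z]))
E
```

```text
rim in scene (163.00333333333333, 139.33666666666667) [ 0.51343518 -0.25572401  0.135     ]
0.135 [189.01 298.01]
0.15 [185.86756019 284.60360147]
0.171 [181.3567032  265.35920852]
0.19 [177.1590264  247.45091704]
0.25 [163.12297894 187.56978724]
0.3 [150.43056795 133.42093142]
W TCP axis 0.05 [253.15417199 165.79646558] well [251.31957315 166.80844159]
W TCP axis 0.135 [253.14716433 178.93396441] well [250.88650084 180.16689258]
W TCP axis 0.171 [253.14310682 186.54070634] well [250.63582767 187.8991006 ]
W TCP axis 0.24 [253.13219655 206.99454979] well [249.96208088 208.68134219]
W TCP axis 0.3 [253.11660856 236.21787347] well [249.00020342 238.35119719]
```

View pics/w6c.png

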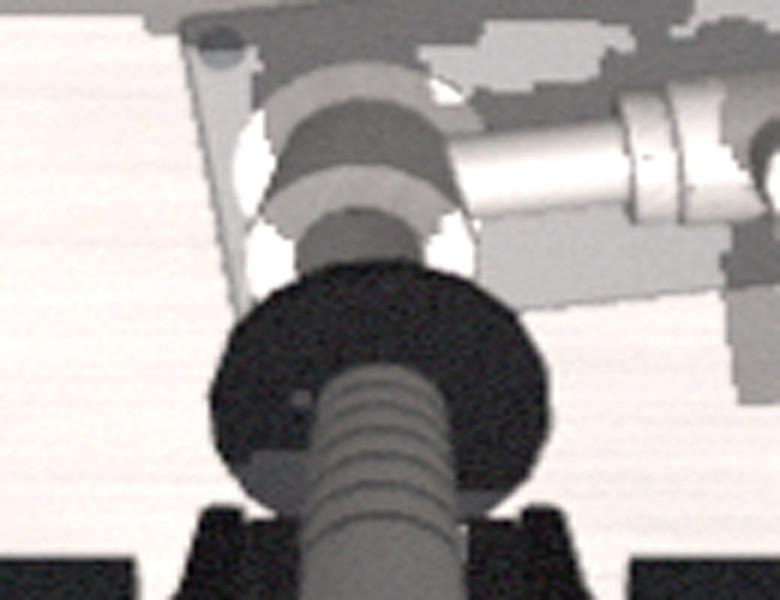

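```bash
python3 - <<'E'
from h import *
p=cv2.imread("pics/scene6.png");cv2.imwrite("pics/s6c.png",cv2.resize(cv2.convertScaleAbs(p[85:155,135:185],alpha=1.6),None,fx=10,fy=8.5,interpolation=cv2.INTER_LINEAR))
W=dict(np.load("pics/wrist6i.npz"))
for x in(.510,.512,.514,.516):
  print(x,"outer back row",proj(W,[x-.022,-.2595,.135])[1],"bore back",proj(W,[x-.012,-.2595,.135])[1], "outer L/R",proj(W,[x,-.2595-.022,.135])[0],proj(W,[x,-.2595+.022,.135])[0])
E
```

```text
0.51 outer back row 156.99945583604978 bore back 166.12404174229377 outer L/R 230.78244536699395 270.62968687725163
0.512 outer back row 158.83581098063087 bore back 167.93193535103367 outer L/R 230.81249947818196 270.59836173439913
0.514 outer back row 160.66642030212273 bore back 169.73421609639573 outer L/R 230.8424611384806 270.5671329426135
0.516 outer back row 162.49131072580212 bore back 171.5309100767681 outer L/R 230.8723307738236 270.53600005803696
```

View pics/s6c.png

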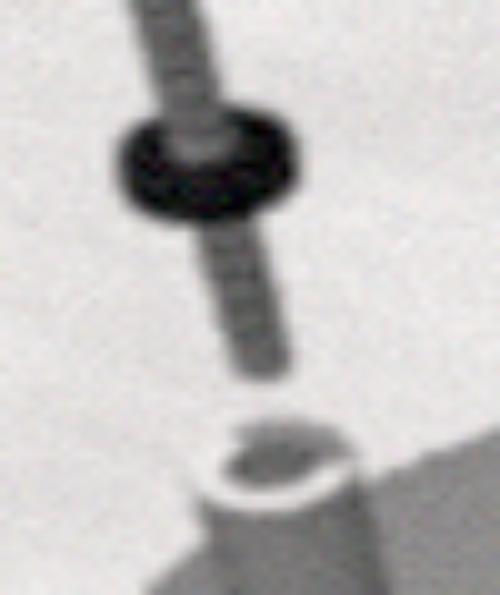

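```bash
python3 - <<'E'
from h import *
W=dict(np.load("pics/wrist6i.npz"));S=optics.camera_info("scene")
for x in(.510,.512,.514,.516):
  print(x,[proj(W,[x-.022,-.2568,z])[1].round(1) for z in(.235,.24,.245,.252,.257)],[proj(W,[x-.008,-.2568,z])[1].round(1) for z in(.247,.252,.257)])
print(onplane(S,162.05,139.1,.135))
d=np.load("pics/wrist6.npy");P=cloud(W,d)
m=(abs(P[...,0]-.51)<.03)&(abs(P[...,1]+.258)<.03)
for zl,zh in((.13,.138),(.225,.25),(.25,.258),(.262,.272),(.272,.285),(.285,.3),(.3,.32)):
    q=P[m&(P[...,2]>zl)&(P[...,2]<zh)]
    if len(q): print(zl,len(q),q.min(0).round(4),q.max(0).round(4),np.median(q,0).round(4))
E
```

```text
0.51 [np.float64(175.4), np.float64(176.7), np.float64(178.1), np.float64(180.1), np.float64(181.6)] [np.float64(196.7), np.float64(198.5), np.float64(200.4)]
0.512 [np.float64(178.0), np.float64(179.3), np.float64(180.7), np.float64(182.8), np.float64(184.3)] [np.float64(199.3), np.float64(201.1), np.float64(203.0)]
0.514 [np.float64(180.4), np.float64(181.8), np.float64(183.3), np.float64(185.4), np.float64(187.0)] [np.float64(201.8), np.float64(203.7), np.float64(205.6)]
0.516 [np.float64(182.9), np.float64(184.4), np.float64(185.9), np.float64(188.1), np.float64(189.7)] [np.float64(204.3), np.float64(206.2), np.float64(208.2)]
[ 0.51376533 -0.25850545  0.135     ]
0.13 508 [ 0.4936 -0.2816  0.13  ] [ 0.5238 -0.2391  0.138 ] [ 0.5043 -0.2625  0.1355]
0.225 133 [ 0.4906 -0.2781  0.2411] [ 0.5204 -0.2355  0.25  ] [ 0.4935 -0.2577  0.2462]
0.25 1709 [ 0.4911 -0.2782  0.25  ] [ 0.5311 -0.2357  0.2577] [ 0.5064 -0.2569  0.2517]
0.262 96 [ 0.5043 -0.2648  0.2621] [ 0.5125 -0.249   0.2719] [ 0.5059 -0.2569  0.2649]
0.272 169 [ 0.5043 -0.2648  0.2721] [ 0.5132 -0.2486  0.285 ] [ 0.5063 -0.2569  0.2782]
0.285 189 [ 0.5046 -0.2645  0.2851] [ 0.5134 -0.2487  0.2999] [ 0.5063 -0.2569  0.293 ]
0.3 425 [ 0.5011 -0.2726  0.3002] [ 0.5137 -0.2402  0.32  ] [ 0.506  -0.2563  0.3127]
```

```bash
python3 - <<'E'
from h import *
to([.516,-.260,.313],[0,1,0])
E
```

```text
p [ 0.5128 -0.2563  0.3339] axes cols [[-0.005, -1.0, -0.003], [-0.001, -0.003, 1.0], [-1.0, 0.005, -0.001]] F [-0.18 -0.19 -1.69] gw 0.015 t 10.55
rot [ 0.0033 -0.0008 -0.005 ] 0.35
shift in goal axes [20.9 -3.2 -3.7]
shift tool mm [20.9 -3.3 -3.7]
```

{"method": "move_arm", "body": {
  "steps": [10, -1.7, -1.8, 0.003, 0, -0.005, 10, -1.7, -1.8, 0, 0, 0, 0, 0, 0, 0, 0, 0, 0, 0, 0, 0, 0, 0]
}}

```text
t: 10.95
ee_pos: [0.5154, -0.2616, 0.3135]
orientation: [146.4, 89.9, -123.8]
force: [0.6, -1.4, -1.5]
grip_width: 0.015
```

```bash
python3 - <<'E'
from h import *
to([.516,-.260,.313],[0,1,0])
p,_=optics.camera("scene");cv2.imwrite("pics/s7c.png",cv2.resize(cv2.convertScaleAbs(p[85:155,135:185],alpha=1.6),None,fx=10,fy=8.5,interpolation=cv2.INTER_LINEAR))
p,_=optics.camera("wrist");cv2.imwrite("pics/w7c.png",cv2.resize(cv2.convertScaleAbs(p[130:250,190:320],alpha=1.4),None,fx=6,fy=5,interpolation=cv2.INTER_CUBIC))
E
```

```text
p [ 0.5154 -0.2616  0.3135] axes cols [[-0.001, -1.0, 0.003], [-0.002, 0.003, 1.0], [-1.0, 0.001, -0.002]] F [ 0.56 -1.45 -1.5 ] gw 0.015 t 10.95
rot [-0.0027 -0.0016 -0.0011] 0.19
shift in goal axes [ 0.5 -0.6  1.6]
shift tool mm [ 0.5 -0.6  1.6]
```

View pics/s7c.png

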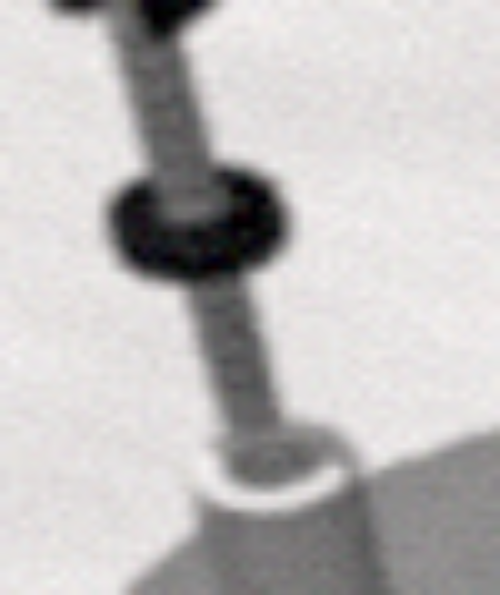

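View pics/w7c.png

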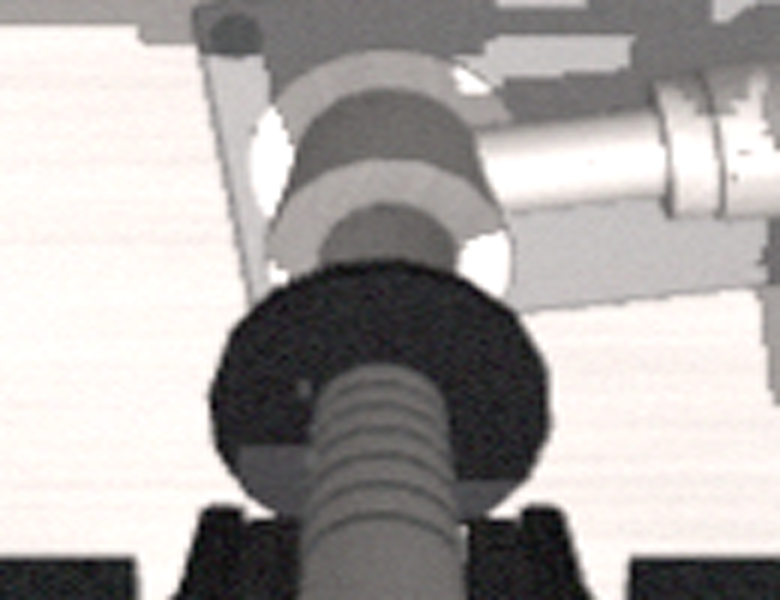

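```bash
python3 - <<'E'
from h import *
to([.516,-.2597,.313],[0,1,0])
E
```

```text
p [ 0.5157 -0.2619  0.3143] axes cols [[0.0, -1.0, 0.003], [-0.002, 0.003, 1.0], [-1.0, -0.0, -0.002]] F [ 0.62  0.34 -1.42] gw 0.0147 t 11.05
rot [-0.0028 -0.0021  0.0002] 0.2
shift in goal axes [ 1.3 -0.3  2.2]
shift tool mm [ 1.3 -0.3  2.2]
```

{"method": "move_arm", "body": {
  "steps": [2, 0, 1.2, -0.002, -0.002, 0, 4, 0, 1, 0, 0, 0, 5, 0, 0, 0, 0, 0, 4, 0, 0, 0, 0, 0, 3, 0, 0, 0, 0, 0, 3, 0, 0, 0, 0, 0, 0, 0, 0, 0, 0, 0]
}}

```text
t: 11.75
ee_pos: [0.5154, -0.2596, 0.2926]
orientation: [68.8, 90.0, 158.7]
force: [-0.0, 0.7, -1.8]
grip_width: 0.0146
```

```bash
python3 - <<'E'
from h import *
to([.516,-.2597,.293],[0,1,0])
p,_=optics.camera("scene");cv2.imwrite("pics/s8c.png",cv2.resize(cv2.convertScaleAbs(p[85:155,135:185],alpha=1.6),None,fx=10,fy=8.5,interpolation=cv2.INTER_LINEAR))
p,_=optics.camera("wrist");cv2.imwrite("pics/w8c.png",cv2.resize(cv2.convertScaleAbs(p[130:250,190:320],alpha=1.4),None,fx=6,fy=5,interpolation=cv2.INTER_CUBIC))
E
```

```text
p [ 0.5154 -0.2596  0.2926] axes cols [[-0.001, -1.0, 0.001], [0.0, 0.001, 1.0], [-1.0, 0.001, 0.0]] F [-0.04  0.72 -1.85] gw 0.0146 t 11.75
rot [-0.0009  0.0003 -0.0006] 0.06
shift in goal axes [-0.4 -0.6 -0.1]
shift tool mm [-0.4 -0.6 -0.1]
```

View pics/s8c.png

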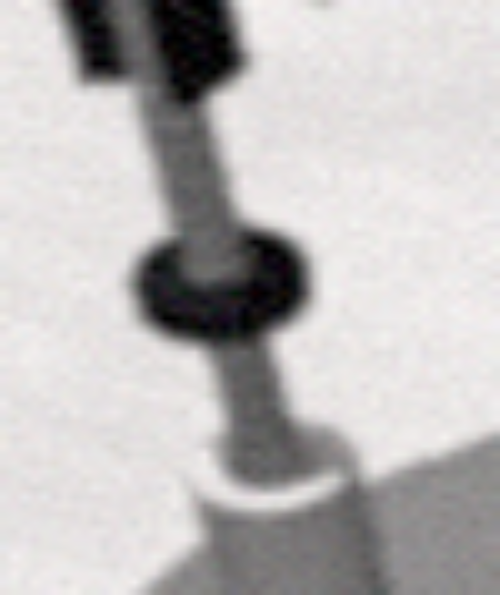

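View pics/w8c.png

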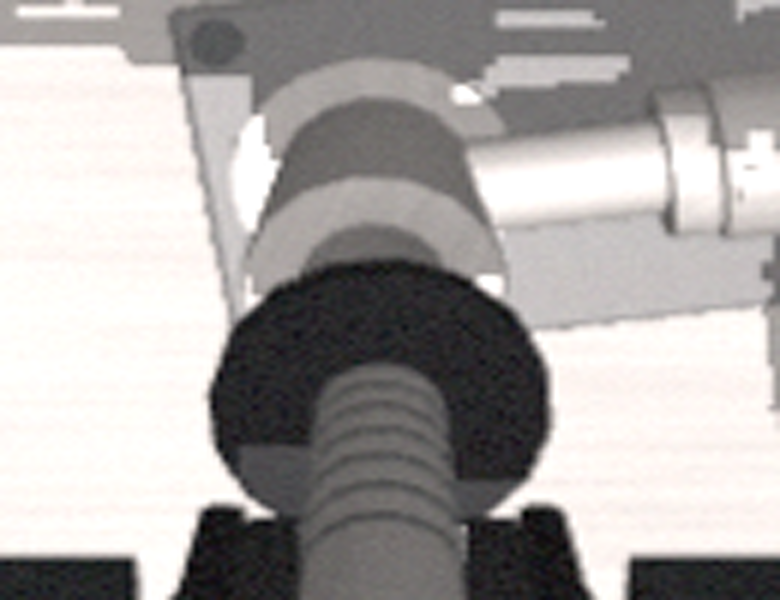

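{"method": "move_arm", "body": {
  "steps": [4, 0, 0.3, 0, 0, 0, 6, 0, 0, 0, 0, 0, 6, 0, 0, 0, 0, 0, 6, 0, 0, 0, 0, 0, 0, 0, 0, 0, 0, 0]
}}

```text
t: 12.35
ee_pos: [0.5151, -0.259, 0.2699]
orientation: [70.4, 89.9, 160.4]
force: [-0.1, 0.8, -1.8]
grip_width: 0.015
```

{"method": "move_arm", "body": {
  "steps": [7, 0, 0, 0, 0, 0, 7, 0, 0, 0, 0, 0, 7, 0, 0, 0, 0, 0, 7, 0, 0, 0, 0, 0, 0, 0, 0, 0, 0, 0]
}}

```text
t: 12.85
ee_pos: [0.5151, -0.2589, 0.2418]
orientation: [71.1, 89.9, 161.1]
force: [-0.0, 0.3, -1.5]
grip_width: 0.0151
```

{"method": "move_arm", "body": {
  "steps": [5, 0, 0, 0, 0, 0, 5, 0, 0, 0, 0, 0, 5, 0, 0, 0, 0, 0, 5, 0, 0, 0, 0, 0, 4, 0, 0, 0, 0, 0]
}}

```text
t: 13.35
ee_pos: [0.5158, -0.2595, 0.2193]
orientation: [-94.7, 90.0, -4.8]
force: [-0.8, 0.2, 2.0]
grip_width: 0.015
```

{"method": "move_arm", "body": {
  "steps": [4, 0, 0, 0, 0, 0, 4, 0, 0, 0, 0, 0, 3, 0, 0, 0, 0, 0]
}}

```text
t: 13.65
ee_pos: [0.5158, -0.2595, 0.2079]
orientation: [-117.7, 90.0, -27.7]
force: [-0.0, -0.0, 1.8]
grip_width: 0.0149
```

{"method": "move_arm", "body": {
  "steps": [3, 0, 0, 0, 0, 0, 3, 0, 0, 0, 0, 0, 0, 0, 0, 0, 0, 0]
}}

```text
t: 13.95
ee_pos: [0.5156, -0.2593, 0.2015]
orientation: [136.2, 90.0, -133.8]
force: [-0.5, -1.1, 0.2]
grip_width: 0.0151
```

{"method": "move_arm", "body": {
  "steps": [2, 0, 0, 0, 0, 0, 2, 0, 0, 0, 0, 0, 0, 0, 0, 0, 0, 0]
}}

```text
t: 14.25
ee_pos: [0.5156, -0.2594, 0.1978]
orientation: [138.9, 90.0, -131.2]
force: [1.2, -1.7, -0.3]
grip_width: 0.0148
```

{"method": "move_arm", "body": {
  "steps": [2, 0, 0, 0, 0, 0, 2, 0, 0, 0, 0, 0, 0, 0, 0, 0, 0, 0]
}}

```text
t: 14.55
ee_pos: [0.5156, -0.2594, 0.1938]
orientation: [178.7, 90.0, -91.3]
force: [1.5, -1.1, -0.4]
grip_width: 0.0146
```

{"method": "move_arm", "body": {
  "steps": [2, 0, 0, 0, 0, 0, 2, 0, 0, 0, 0, 0]
}}

```text
t: 14.75
ee_pos: [0.5157, -0.2594, 0.1901]
orientation: [-105.1, 90.0, -15.2]
force: [0.4, -0.4, 2.9]
grip_width: 0.0148
```

{"method": "move_arm", "body": {
  "steps": [2, 0, 0, 0, 0, 0, 2, 0, 0, 0, 0, 0]
}}

```text
t: 14.95
ee_pos: [0.5157, -0.2594, 0.186]
orientation: [-123.2, 90.0, -33.2]
force: [0.2, -1.2, 2.9]
grip_width: 0.0151
```

{"method": "move_arm", "body": {
  "steps": [1.5, 0, 0, 0, 0, 0, 1.5, 0, 0, 0, 0, 0]
}}

```text
t: 15.15
ee_pos: [0.5157, -0.2594, 0.183]
orientation: [-130.4, 90.0, -40.5]
force: [-0.3, -0.5, 3.2]
grip_width: 0.0146
```

{"method": "move_arm", "body": {
  "steps": [1.5, 0, 0, 0, 0, 0, 1.5, 0, 0, 0, 0, 0]
}}

```text
t: 15.35
ee_pos: [0.516, -0.2595, 0.1811]
orientation: [-85.9, 89.9, 4.1]
force: [-2.5, 0.3, 15.0]
grip_width: 0.0151
```

{"method": "move_arm", "body": {
  "steps": [1, 0, 0, 0, 0, 0, 1, 0, 0, 0, 0, 0]
}}

```text
t: 15.55
ee_pos: [0.5165, -0.2598, 0.181]
orientation: [-83.7, 89.8, 6.2]
force: [-5.0, 1.7, 21.7]
grip_width: 0.015
```

{"method": "move_arm", "body": {
  "steps": [-1, 0, 0, 0, 0, 0, -0.7, 0, 0, 0, 0, 0, 0, 0, 0, 0, 0, 0]
}}

```text
t: 15.85
ee_pos: [0.5162, -0.2595, 0.1811]
orientation: [-87.0, 89.9, 2.9]
force: [-1.7, -0.3, 8.5]
grip_width: 0.0153
```

```bash
python3 - <<'E'
from h import *
to([.5157,-.2595,.181],[0,1,0])
p,_=optics.camera("scene");cv2.imwrite("pics/s9c.png",cv2.resize(cv2.convertScaleAbs(p[85:185,125:225],alpha=1.6),None,fx=6,fy=6,interpolation=cv2.INTER_LINEAR))
p,_=optics.camera("wrist");cv2.imwrite("pics/w9c.png",cv2.resize(cv2.convertScaleAbs(p[130:330,170:340],alpha=1.4),None,fx=3.5,fy=3,interpolation=cv2.INTER_CUBIC))
E
```

```text
p [ 0.5162 -0.2595  0.1811] axes cols [[0.002, -1.0, 0.001], [0.0, 0.001, 1.0], [-1.0, -0.002, 0.0]] F [-1.72 -0.32  8.53] gw 0.0153 t 15.85
rot [-0.0006  0.0001  0.0016] 0.1
shift in goal axes [ 0.1  0.5 -0. ]
shift tool mm [ 0.1  0.5 -0. ]
```

View pics/s9c.png

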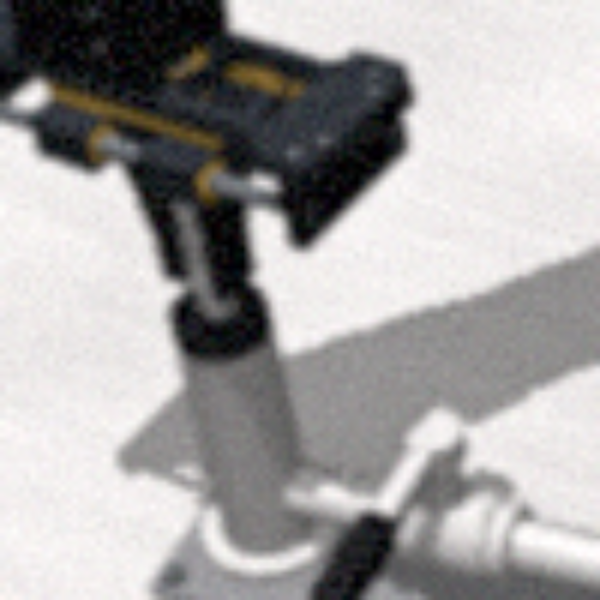

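View pics/w9c.png

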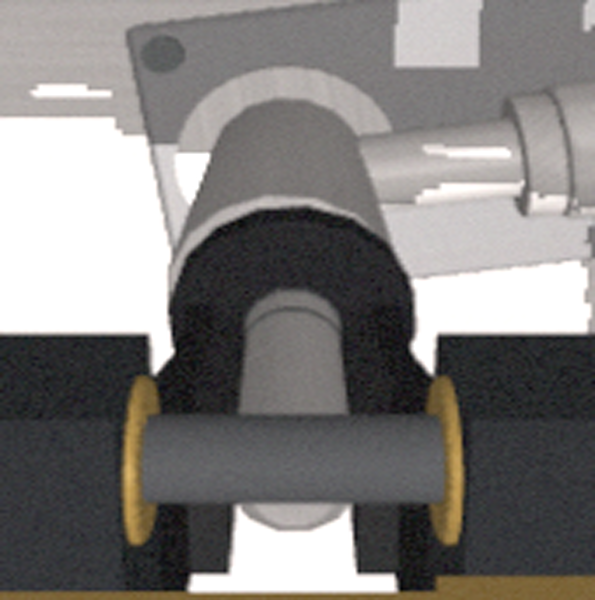

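{"method": "move_arm", "body": {
  "steps": [0, 0, 0, 0, 0, 0, 0, 0, 0, 0, 0, 0, 0, 0, 0, 0, 0, 0, 0, 0, 0, 0, 0, 0, 0, 0, 0, 0, 0, 0],
  "claw": 60
}}

```text
t: 16.45
ee_pos: [0.5155, -0.2591, 0.1795]
orientation: [60.8, 90.0, 150.7]
force: [0.5, -0.3, -0.3]
grip_width: 0.0464
```

{"method": "move_arm", "body": {
  "steps": [-10, 0, 0, 0, 0, 0, -20, 0, 0, 0, 0, 0, -30, 0, 0, 0, 0, 0, -30, 0, 0, 0, 0, 0, -30, 0, 0, 0, 0, 0, -30, 0, 0, 0, 0, 0, 0, 0, 0, 0, 0, 0]
}}

```text
t: 17.15
ee_pos: [0.5172, -0.2608, 0.335]
orientation: [-107.6, 89.5, -17.7]
force: [0.4, -0.6, -0.3]
grip_width: 0.052
```

```bash
python3 - <<'E'
from h import *
s,_,_=tool();print(s["ee_pos"],s["grip_width"],s["force"])
p,d=optics.camera("scene");cv2.imwrite("pics/s10.png",cv2.resize(cv2.convertScaleAbs(p[60:330,60:360],alpha=1.4),None,fx=2.2,fy=2.2,interpolation=cv2.INTER_CUBIC))
i=optics.camera_info("wrist");p,d=optics.camera("wrist");cv2.imwrite("pics/w10.png",cv2.convertScaleAbs(p,alpha=1.3))
P=cloud(i,d);m=(abs(P[...,0]-.515)<.035)&(abs(P[...,1]+.26)<.035)
for zl,zh in((.13,.14),(.142,.152),(.155,.2),(.2,.215)):
    q=P[m&(P[...,2]>zl)&(P[...,2]<zh)]
    if len(q): print(zl,len(q),q.min(0).round(4),q.max(0).round(4),np.median(q,0).round(4))
E
```

```text
[ 0.51717447 -0.26075533  0.33496007] 0.051977542063965154 [ 0.38552137 -0.63581851 -0.28147644]
0.13 115 [ 0.4934 -0.2814  0.1303] [ 0.5149 -0.2421  0.1396] [ 0.4974 -0.267   0.1352]
0.142 907 [ 0.4951 -0.2808  0.1424] [ 0.5356 -0.238   0.1518] [ 0.5109 -0.2594  0.1478]
0.155 164 [ 0.5087 -0.2668  0.1564] [ 0.5159 -0.2512  0.1999] [ 0.5103 -0.2594  0.1801]
0.2 263 [ 0.509  -0.2666  0.2002] [ 0.5245 -0.2514  0.2106] [ 0.5158 -0.2595  0.2082]
```

View pics/s10.png

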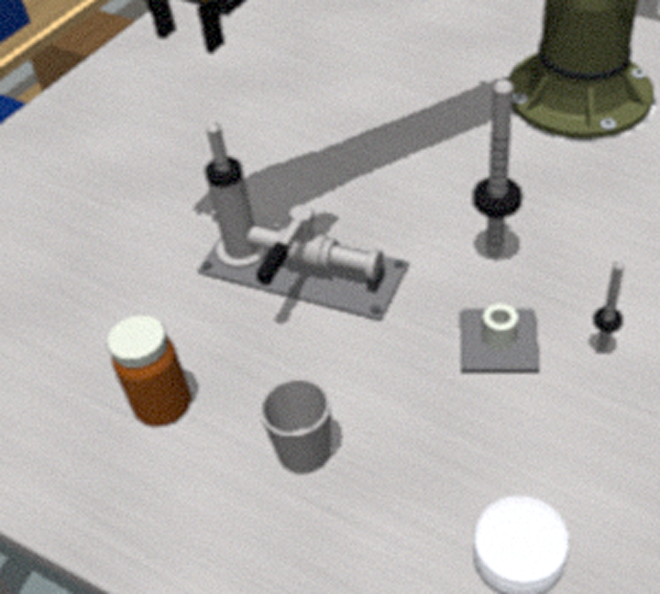

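View pics/w10.png

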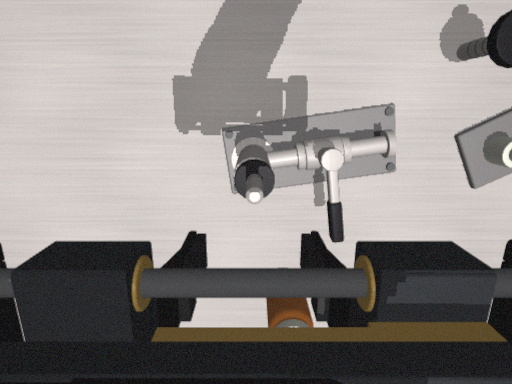

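The scene view shows the rod upright at (213,130)–(222,170), with its collar on the rim. In the wrist view the rod top is at (254,196) and the handle runs across the pipe from (331,158) to (336,240). I'm handing it in.

```bash
python3 - <<'E'
from h import *
print(workorder.job_done())
E
```

```text
the job is handed in; nothing more can be done
None
```

The valve is shut and the gauge rod stands on the bottom of the well with its collar on the rim. I handed the job in at about 17 s; no verdict was reported.

- **Valve:** I pushed the handle with the closed fingers until it met the stop, where the force rose to about 10 N. The camera then put the handle at 8.3° and the across-pipe direction at about 8°, so it lies across the pipe.
- **Rod:** I took the middle-sized rod from its rest and centred it over the well using the wrist and scene views, which disagreed by about 1.5 mm. I then pushed it down past the collar drag until I felt the bottom, about 116 mm below the rim with a peak of about 22 N. I eased off before opening the gripper.
- **Last checks:**
  - The rod is upright, with its top at z = 0.208 m.
  - The collar's top face is at z = 0.148 m, which puts its underside within 1 mm of the rim at 0.135 m.
  - The gripper is clear of everything.
  - The bottle, beaker and dishes stand and look unmoved in the pictures; I did not re-measure their positions.

No check failed.

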